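# Flip a die plate over against an edge

### The job

Turn the flat aluminium die plate over with the fingertips alone: push it against the near edge of the steel inspection plate, tip it up on its far edge there, and let it flip over onto the inspection plate. Then push it on until it lies flat and wholly on the inspection plate, its former underside up. Never lift or carry it, and leave the wooden block, the brass bush and the screwdriver where they are.

Things in the scene. Friction and masses are not known exactly. Their poses are not given: they have to be found in the camera images.
- die_plate: Loose flat aluminium plate on the bench between robot and inspection plate: 110 mm along its y, 12 mm thick, 0.27 kg. Origin: centre of the face underneath at the start (z up then, down once turned over). Square far edge at x = +40; near edge cut back underneath at 45 degrees: nose at x = -38, 10 mm up, bevel running down and inward to x = -30. x points roughly to the inspection plate.
- inspection_plate: Steel plate fixed on the bench beyond the die plate: 160 mm along its x, 220 mm along its y, 16 mm thick. Origin: centre of its underside; x points away from the die plate. Its near edge, an upright face 16 mm high at x = -80 mm, is the wall: with the die plate stopped there, a fingertip pushed under its bevel and then on and up tips it over.
- far_left (a point): the far left corner of the die plate as it lies at the start (+40, +55 mm from its origin along its x and y), at half its thickness; it stays with this corner as the plate turns over
- far_right (a point): the far right corner of the die plate as it lies at the start (+40, -55 mm from its origin along its x and y), at half its thickness; it stays with this corner as the plate turns over
- near_left (a point): the near left corner of the die plate as it lies at the start (-38, +55 mm from its origin along its x and y), at half its thickness; it stays with this corner as the plate turns over
- near_right (a point): the near right corner of the die plate as it lies at the start (-38, -55 mm from its origin along its x and y), at half its thickness; it stays with this corner as the plate turns over
- wood_block: Bystander, loose: pine block 90 x 50 x 45 mm standing to the left of the work; origin at the centre of its underside.
- bush: Bystander, loose: flanged brass bush, 40 mm tall, flange 40 mm across, to the right of the work; origin at the centre of its underside.
- screwdriver: Bystander, loose: screwdriver lying to the right of the work; origin at its middle, its x axis along it.
Things that resemble listed ones, but are neither listed nor needed, are in the scene too. What is meant by the die_plate is not orange, and is the smaller of those in its own colour.

How it is judged:
By the outcome, as a careful person would: the job done as asked, in the order asked, and still so for the second after the job is handed in, with the robot touching nothing.
It also fails if it takes over 53 s, if anything falls off the work surface, if the arm or the gripper's body presses on something with over 40 N, if the wrist force passes 120 N, or if a joint passes its speed limit or range.

### The arm

A 6-joint arm with a two-finger parallel gripper is mounted at the origin on the work surface. World frame = base frame: x ahead of the robot, y to its left, z up, the work surface at z = 0. Lengths are in m, angles in degrees, forces in N, time in s.
With the tool pointing down it reaches from about 0.25 to 0.775 m from the base axis. Payload 4 kg.
Tool frame: the origin (TCP) lies at the very end of the fingers, on their centre line; the grasp point (between the pads) lies 19 mm behind it (env.tcp_to_grasp is the distance from the TCP to the grasp point, in m); z points along the fingers, y is the line along which they close (so a half turn about z gives the same grasp; the last joint's range is limited). The gripper opens to 85 mm and grips with 20 to 120 N. Pads are 22 mm wide; open, the fingers measure 114 mm over their backs; the gripper's body (76 mm by 85 mm) begins 54 mm behind the grasp point. The pads swing forward as they close: fully open they stand 13 mm farther back than shut.
Start: joints at [-76.553, 4.996, 78.535, -0, 96.463, -5.907], TCP at [0.182, -0.519, 0.211] pointing down, gripper open.
Joint ranges: [-177.83, 177.83], [-43.37, 116.18], [15.69, 146.23], [-61.86, 241.86], [9.47, 152.12], [-147.06, 147.06]. Speed limits (degrees/s): [159.86, 159.86, 180, 180, 180, 180].

### API

Orientations are given as [roll, pitch, yaw] about the fixed x, y, z axes, in that order (R = Rz(yaw) Ry(pitch) Rx(roll)).
In Python, from plant import env gives the robot as it stands. Calls block until the motion is done:
- env.move_ptp(position, orientation): joint-space move of the TCP to a pose.
- env.servo_line(position, rot=None, rate=0.15, guard=None): straight line of the TCP; rot=None keeps the orientation; rate is the mean speed in m/s. With guard (N) it stops when the force on the tool has changed by that much, and returns True; else False.
- env.goto_joints(angles): joint-space move.
- env.command_gripper(opening, newtons=None): finger opening in m; newtons is the grip in N (None keeps the last); returns when the fingers have stopped.
- env.hold(seconds).
- env.ik(position, orientation): joint angles nearest the present ones, or None.
- env.camera(name): name is "side" or "top"; returns a dict with "image" (480x640x3 uint8, red, green, blue), "mtx" (3x3 intrinsics, pixels), "view" (4x4, takes a point from world to camera coordinates). Camera axes: x right, y down, z forward; pixel columns grow to the right and rows downward; lengths in m; the calibration is good to about 2 mm. A picture is of the moment at which its call begins. There is no depth.
A pose or a line that the arm cannot do raises env.PlanningError and nothing moves.
- env.job_done(): hands the job in; it is judged then, once.
Trained networks look in a picture, given as the dict that the camera call returned (one of the last four; its "shot" number tells which), for a name from the list of things; names that differ only in an ending like _2 or _b are one class to them, and where a whole thing is asked for, a point or a joint stands for the part that bears it (a point fixed in the world has none). Each returns a list of dicts, best first, with "conf" (0 to 1); they miss things now and then, are a little off and sometimes report something else, mostly with a low value. They report only what shows in the picture. A call takes as long as a camera call. They do not tell look-alikes from the thing itself.
- env.recognise(query, picture): "centre" ([x, y, z] in m, in world coordinates, good to about 4 mm: the middle of the surface that is visible of it).
- env.masks_of(query, picture): "pixels" (480x640 bool, what is visible of it).
Readings, each from a call of its own:
- env.read_t(): time.
- env.read_joints(): joint angles.
- env.read_joint_vel(): joint speeds.
- env.read_joint_torque(): joint torques, N m.
- env.read_position(): TCP position.
- env.read_tcp_rot(): TCP orientation.
- env.read_ft_force(): force on the tool from outside, world axes, zero at the start.
- env.read_wrist_torque(): the same for the moment, N m.
- env.read_finger_gap(): finger opening in m.
- env.read_gripper_force(): force on a finger pad.
Only numpy, scipy, OpenCV 4.12 (cv2) and the standard library are available. Lean on these libraries where they do the work, as an engineer would, in place of code of your own. Each camera call takes 0.05 s, during which the arm holds its last target. There are 200 camera calls.

## Working session

There is one attempt and no reset: what is moved stays moved. The work goes in short steps, each a Python script; the robot and the scene stay as the last script left them, time stands still between calls to the robot, and variables do not carry over. Pictures are saved under pics/ and viewed, at most 12 in all, crops included, and the job is handed in when it is done.

```bash
mkdir -p pics; ls; python3 - <<'E'
from plant import env
import cv2,numpy as np
for n in("top","side"):
    p=env.camera(n); cv2.imwrite(f"pics/{n}0.png",p["image"][:,:,::-1])
    print(n,p["mtx"].round(1).tolist(),p["view"].round(4).tolist())
    for q in("die_plate","inspection_plate","wood_block","bush","screwdriver"):
        for r in env.recognise(q,p): print(q,np.round(r["centre"],3),round(r["conf"],2))
print(env.read_t())
E
```

```text
pics
top [[532.6, 0.0, 319.9], [0.0, 532.6, 239.3], [0.0, 0.0, 1.0]] [[-0.0015, -1.0, 0.0007, -0.0278], [-0.9976, 0.0015, -0.0695, 0.5134], [0.0695, -0.0008, -0.9976, 1.2499], [0.0, 0.0, 0.0, 1.0]]
die_plate [ 0.351 -0.057  0.007] 0.94
die_plate [ 0.53  -0.168  0.018] 0.77
die_plate [0.535 0.041 0.013] 0.56
inspection_plate [0.7   0.062 0.017] 0.74
inspection_plate [0.556 0.354 0.046] 0.69
wood_block [0.553 0.356 0.046] 0.62
bush [ 0.419 -0.304  0.02 ] 0.54
screwdriver [ 0.544 -0.358  0.02 ] 0.73
screwdriver [0.543 0.039 0.01 ] 0.72
side [[511.6, 0.0, 324.4], [0.0, 511.6, 236.6], [0.0, 0.0, 1.0]] [[0.9918, -0.1269, 0.0141, -0.5375], [-0.0603, -0.5629, -0.8244, 0.0769], [0.1126, 0.8168, -0.5659, 0.9757], [0.0, 0.0, 0.0, 1.0]]
die_plate [ 0.531 -0.185  0.015] 0.95
die_plate [ 0.349 -0.067  0.009] 0.84
die_plate [0.543 0.034 0.014] 0.72
inspection_plate [0.541 0.03  0.009] 0.72
inspection_plate [ 0.422 -0.319  0.024] 0.71
inspection_plate [0.696 0.034 0.02 ] 0.61
wood_block [0.556 0.341 0.03 ] 0.85
bush [ 0.422 -0.319  0.023] 0.57
screwdriver [ 0.539 -0.37   0.023] 0.82
0.6
```

View pics/top0.png

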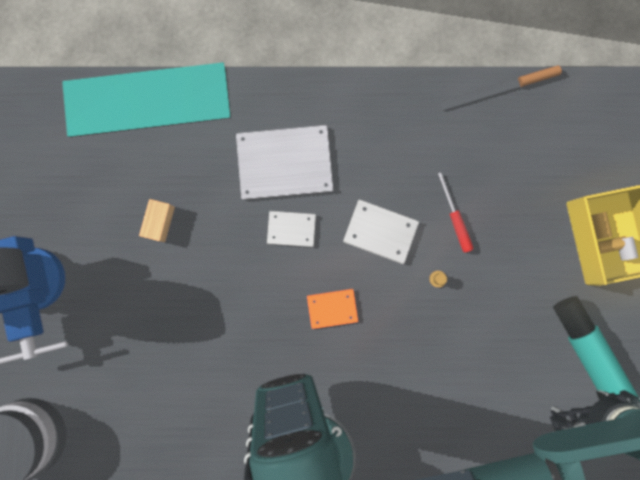

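View pics/side0.png

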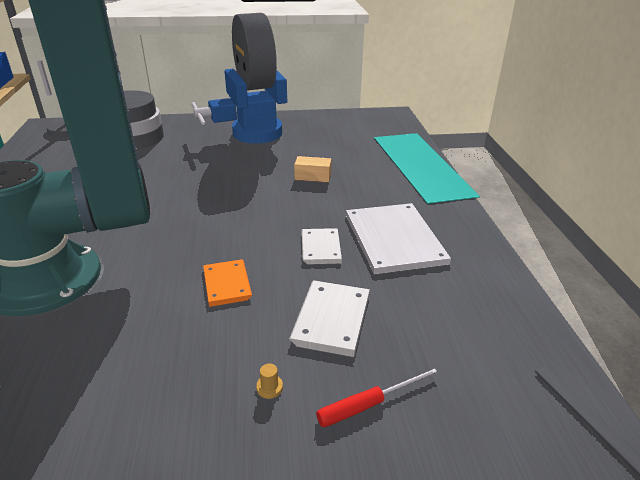

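Top picture: three die-plate look-alikes: orange (332,309), small grey (292,229) and large grey (381,232). The small grey one fits, since it is not orange and is the smaller grey one. The inspection plate is at (285,162), the wood block at (157,220), the bush at (438,279) and the screwdriver at (455,215). I'll measure outlines and confirm in a crop.

```bash
cat > h.py <<'E'
import numpy as np,cv2
def back(p,px,z):
    px=np.atleast_2d(px).astype(float)
    R,t=p["view"][:3,:3],p["view"][:3,3]
    d=(np.c_[px,np.ones(len(px))]@np.linalg.inv(p["mtx"]).T)@R
    c=-R.T@t
    return c+d*((z-c[2])/d[:,2])[:,None]
def rect(p,seed,z,name=None,thr=(150,256)):
    g=p["image"].min(2)
    m=(g>thr[0]).astype(np.uint8)
    n,l=cv2.connectedComponents(m)
    k=l[seed[1],seed[0]]
    c=max(cv2.findContours((l==k).astype(np.uint8),0,1)[0],key=cv2.contourArea)[:,0]
    w=back(p,c,z)[:,:2]
    (cx,cy),(a,b),ang=cv2.minAreaRect((w*1000).astype(np.float32))
    return np.round([cx,cy,a,b,ang],1),w
E
python3 - <<'E'
from plant import env
from h import *
p=env.camera("top")
print(rect(p,(292,222),.012)[0],rect(p,(285,162),.016)[0])
print(p["image"][229,255:330].min(1))
cv2.imwrite("pics/crop.png",cv2.resize(p["image"][110:280,220:430,::-1],None,fx=3.5,fy=3.5,interpolation=2))
E
```

```text
[540.3  41.3 111.9  79.6  85.9] [701.8  58.2 161.  221.3   5.2]
[101 101 100 101 102 101 101 103 102 100 103 112 146 190 215 220 221 221
 222 221 221 221 220 221 220 222 221 222 221 221 221 221 220 221 220 221
 220 219 220 221 221 220 220 221 219 219 220 219 219 219 219 220 218 218
 218 217 217 216 199 159 112  83  77  77  85  95 103 104 106 106 107 106
 107 108 108]
```

View pics/crop.png

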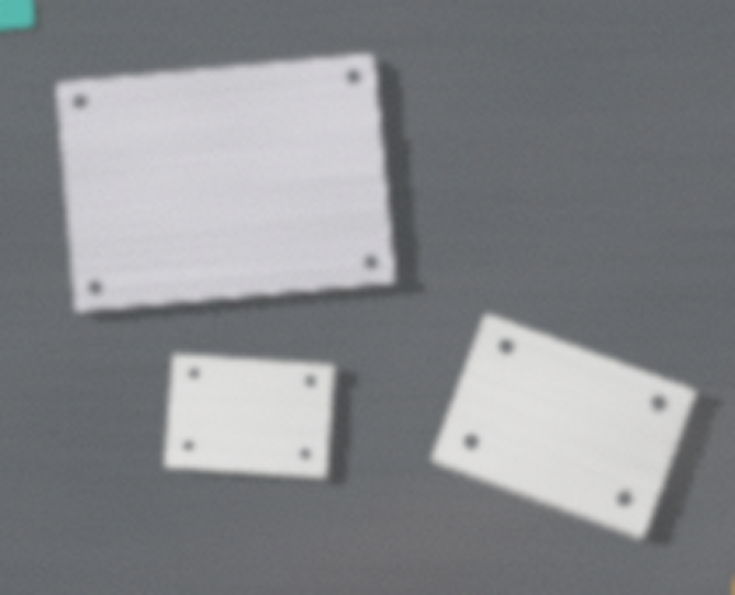

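The crop confirms it: the small grey plate at (249,416) in the crop measures 112 x 80 mm, against 110 x 78 given. The big one at (563,427) is the decoy, and the inspection plate measures 161 x 221. Next I'll approach behind the near edge with the tool tilted, touch the bench to find the fingertip height, then push the plate to the wall.

```bash
cat >> h.py <<'E'
W=np.array([.6221,.0509]);YAW=5.2;a=np.radians(YAW)
EX=np.array([np.cos(a),np.sin(a)]);EY=np.array([-np.sin(a),np.cos(a)])
def w2(x,y,z): return [*(W+x*EX+y*EY),z]       # wall frame -> world
def inw(p): d=np.array(p[:2])-W; return np.round([d@EX,d@EY,p[2]],4)
def rot(phi): return [180,-(90-phi),YAW]
E
python3 - <<'E'
from plant import env
from h import *
env.command_gripper(.05)
env.move_ptp(w2(-.165,-.002,.10),rot(76))
print(env.read_joints())
env.servo_line(w2(-.165,-.002,.025),rate=.15)
print(env.servo_line(w2(-.165,-.002,-.012),rate=.03,guard=4),inw(env.read_position()),env.read_ft_force(),env.read_finger_gap())
q=env.read_position(); env.servo_line([q[0],q[1],q[2]+.002],rate=.03)
print(inw(env.read_position()),env.read_t())
for n in("side",):
    p=env.camera(n); cv2.imwrite("pics/s1.png",cv2.resize(p["image"][180:340,180:420,::-1],None,fx=3.3,fy=3.3))
E
```

```text
[ -4.69472872 -14.84270122 110.77016784   2.50209352  70.25347197
  79.59256875]
False [-0.1647 -0.002  -0.0117] [0.31960213 0.10273419 0.14422261] 0.05022458331226572
[-0.1643 -0.0021 -0.0092] 5.6
```

View pics/s1.png

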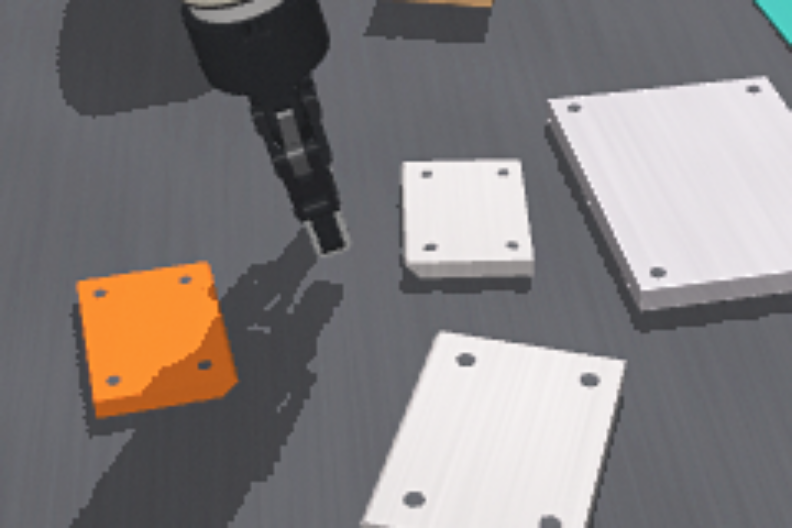

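The side crop shows the fingertips at (330,245), still clear of the bench behind the plate. The bevel is visible at the plate's left edge (410,270). I'll keep feeling down, since open fingers sit farther back.

```bash
python3 - <<'E'
from plant import env
from h import *
print(env.servo_line(w2(-.165,-.002,-.03),rate=.02,guard=4),inw(env.read_position()),env.read_ft_force(),env.read_tcp_rot())
q=env.read_position(); env.servo_line([q[0],q[1],q[2]+.002],rate=.03)
print(inw(env.read_position()),env.read_t())
E
```

```text
True [-0.1648 -0.002  -0.0206] [-1.30820991 -0.12958598  5.35872272] [-179.99921347  -13.99532407    5.20508278]
[-0.1648 -0.002  -0.0187] 6.5333
```

```bash
python3 - <<'E'
from plant import env
from h import *
p=env.camera("side"); im=p["image"][:,:,::-1].copy()
from scipy.spatial.transform import Rotation as Ro
R=Ro.from_euler("xyz",env.read_tcp_rot(),degrees=True).as_matrix();o=np.array(env.read_position())
im=cv2.resize(im[160:300,200:400],None,fx=4,fy=4,interpolation=2)
for b,col in ((0,(0,0,255)),(.024,(0,255,0)),(.013,(255,0,0))):
  for s in(-.025,.025):
    w=o+R@[0,s,-b]; c=p["view"][:3,:3]@w+p["view"][:3,3]; u=(p["mtx"]@c)/c[2]
    print(b,s,w.round(3),u[:2].round(0)); cv2.circle(im,tuple(int(v) for v in ((u[:2]-[200,160])*4)),4,col,-1)
cv2.imwrite("pics/s2.png",im)
E
```

```text
0 -0.025 [ 0.456  0.059 -0.019] [280. 252.]
0 0.025 [ 0.46   0.009 -0.019] [284. 266.]
0.024 -0.025 [0.45  0.058 0.004] [277. 243.]
0.024 0.025 [0.454 0.009 0.004] [281. 257.]
0.013 -0.025 [ 0.453  0.059 -0.006] [279. 247.]
0.013 0.025 [ 0.457  0.009 -0.006] [282. 261.]
```

View pics/s2.png

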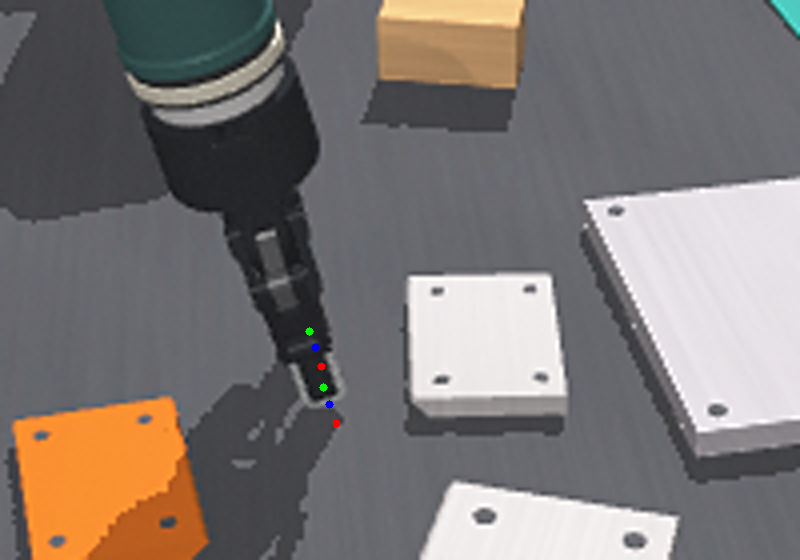

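The tip is where the touch suggests, about 20 mm behind the nominal TCP at this opening (blue/green marks near (320,400)). Now I'll push to the wall with a guard.

```bash
python3 - <<'E'
from plant import env
from h import *
env.servo_line(w2(-.165,-.002,-.0196),rate=.03)
print(env.servo_line(w2(-.100,-.002,-.0196),rate=.05,guard=12),inw(env.read_position()),env.read_ft_force())
print(env.servo_line(w2(-.065,-.002,-.0196),rate=.02,guard=8),inw(env.read_position()),env.read_ft_force(),env.read_t())
p=env.camera("side"); cv2.imwrite("pics/s3.png",cv2.resize(p["image"][160:300,220:460,::-1],None,fx=3.3,fy=3.3,interpolation=2))
p=env.camera("top"); print(rect(p,(285,162),.016)[0])
E
```

```text
False [-0.1001 -0.002  -0.0196] [ 0.01277185  0.18955054 -0.10539171]
True [-0.0821 -0.0019 -0.0206] [-0.29544552 -0.84895128  2.52493825] 9.3083
[663.   54.6 239.5 221.7   5.2]
```

View pics/s3.png

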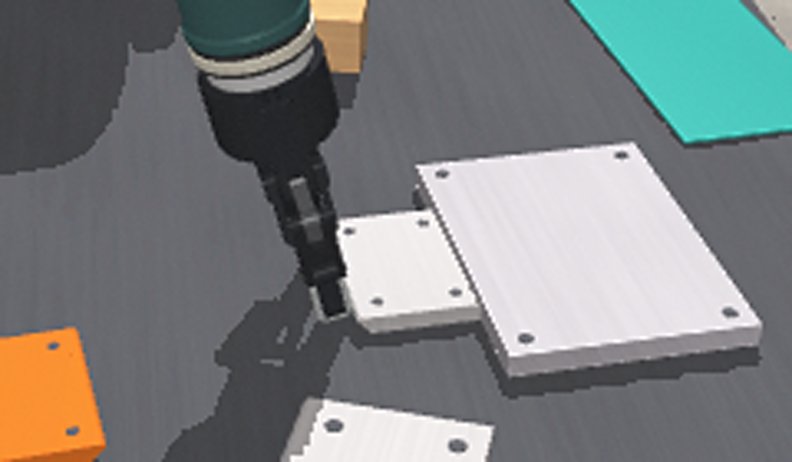

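The plate is jammed square against the wall: TCP stopped at -82 mm where -83 was predicted, and the joined outline is 239.5 = 161 + 78 mm. The side crop shows its far edge at the steel plate (470,290) and the fingers on the bevel (345,300). Now tipping, first half.

```bash
cat >> h.py <<'E'
def corner(th,phi=76):
    """finger front corner (mm, wall frame x,z) that just touches the plate tipped by th"""
    t=np.radians(th);u=np.array([-np.cos(t),np.sin(t)]);n=np.array([np.sin(t),np.cos(t)])
    B=np.array([-12*np.sin(t),0]);N=B+78*u+10*n;E=B+70*u
    k=np.linspace(0,1,200)[:,None];P=np.r_[N+k*(E-N),E+k*(B-E)]
    z=np.interp(th,[0,4,10,25,40,60,90],[6.2,11,16.5,26,39,51,58])
    P=P[P[:,1]>=z]
    return (P[:,0]+(P[:,1]-z)/np.tan(np.radians(phi))).min(),z
def tcp(th,pre=1.2):
    x,z=corner(th); return w2((x+pre)/1000-.0051,-.002,z/1000-.0258)
E
python3 - <<'E'
from plant import env
from h import *
for th in (0,2,4,7,10,15,20,25,30,35,40):
    env.servo_line(tcp(th),rate=.03)
    print(th,np.round(corner(th),1),inw(env.read_position()),np.round(env.read_ft_force(),1))
print(env.read_t())
p=env.camera("side"); cv2.imwrite("pics/s4.png",cv2.resize(p["image"][160:300,220:460,::-1],None,fx=3.3,fy=3.3,interpolation=2))
E
```

```text
0 [-77.1   6.2] [-0.0822 -0.0019 -0.0206] [-3.2 -1.2  1. ]
2 [-77.    8.6] [-0.0822 -0.0018 -0.0181] [-4.3  0.3 -1.3]
4 [-76.8  11. ] [-0.0821 -0.0018 -0.0154] [-6.  -0.3 -0.7]
7 [-76.2  13.8] [-0.0819 -0.0018 -0.0128] [-6.5 -0.7 -0.9]
10 [-75.4  16.5] [-0.0817 -0.0018 -0.0103] [-7.4 -2.  -0.5]
15 [-73.3  19.7] [-0.0814 -0.0018 -0.0082] [-11.5  -1.8   0.2]
20 [-70.7  22.8] [-0.0812 -0.0018 -0.0064] [-15.   -3.    1.5]
25 [-67.6  26. ] [-0.0809 -0.0018 -0.0048] [-20.6  -3.6   2.6]
30 [-65.5  30.3] [-0.0801 -0.0018 -0.0009] [-23.5  -4.3   4.5]
35 [-62.9  34.7] [-0.0792 -0.0017  0.0028] [-29.4  -4.5   6.4]
40 [-59.8  39. ] [-0.078  -0.0017  0.0066] [-33.6  -5.   11.1]
12.4833
```

View pics/s4.png

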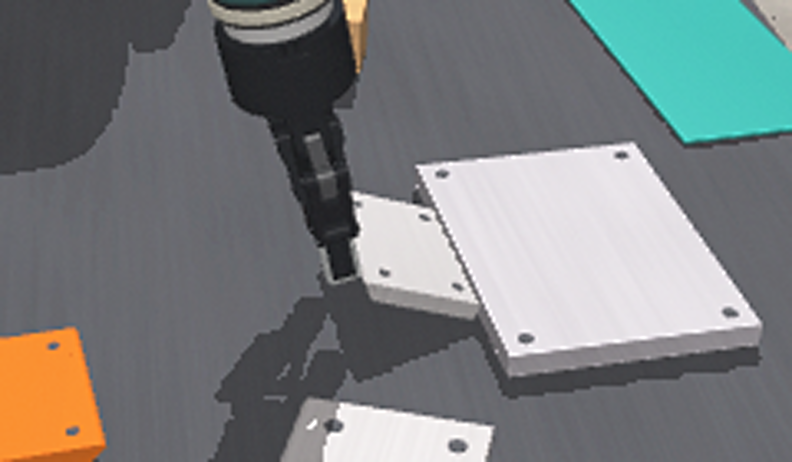

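The plate is tipping, about 20° in the crop: near edge up at (355,195), far edge still at the wall (475,300). The finger sticks at the bevel rather than sliding, so I'll follow that contact point's arc with a light preload.

```bash
cat >> h.py <<'E'
def arc(th,px,pz):
    t=np.radians(th);u=np.array([-np.cos(t),np.sin(t)]);n=np.array([np.sin(t),np.cos(t)])
    q=np.array([-12*np.sin(t),0])+75*u+6.5*n
    return q,w2((q[0]+px)/1000-.0051,-.002,(q[1]+pz)/1000-.0258)
E
python3 - <<'E'
from plant import env
from h import *
for th in range(22,66,4):
    q,c=arc(th,4,np.interp(th,[20,50,80],[2,1,-1])); env.servo_line(c,rate=.05)
    print(th,q.round(1),((inw(env.read_position())+[.0051,0,.0258])*1000).round(1),np.round(env.read_ft_force(),1))
print(env.read_t())
p=env.camera("side"); cv2.imwrite("pics/s5.png",cv2.resize(p["image"][140:300,220:460,::-1],None,fx=3.3,fy=3.3,interpolation=2))
E
```

```text
22 [-71.6  34.1] [-72.1  -1.8  34.4] [-15.4  -1.5   3.8]
26 [-69.8  38.7] [-70.   -1.8  39.5] [-15.3  -2.7   5.7]
30 [-67.7  43.1] [-67.2  -1.8  44.5] [-15.1  -2.2   7.5]
34 [-65.3  47.3] [-60.8  -2.   50.5] [-7.1 -0.4  3.4]
38 [-62.5  51.3] [-57.3  -2.   54.4] [-5.7  0.5  3. ]
42 [-59.4  55. ] [-54.6  -2.   57.1] [-3.9  0.2  3. ]
46 [-56.1  58.5] [-51.3  -2.   60. ] [-1.7 -0.7  1.9]
50 [-52.4  61.6] [-47.8  -2.1  62.9] [-0.6 -0.4  0.5]
54 [-48.5  64.5] [-44.   -2.1  65.5] [-1.2  0.8  0.1]
58 [-44.4  67. ] [-39.8  -2.1  67.9] [-0.2 -0.8  1.4]
62 [-40.1  69.3] [-35.5  -2.   69.8] [ 0.3 -0.7 -0. ]
15.375
```

View pics/s5.png

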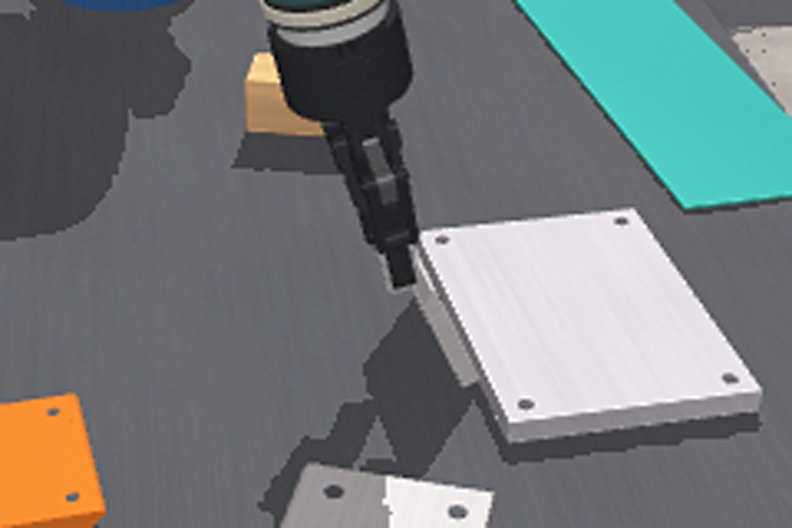

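The crop shows the plate at about 62°: edge-on strip from (475,385) at the wall foot up to the fingertip (410,275). The forces are small. I'll continue the arc to upright, then push forward.

```bash
python3 - <<'E'
from plant import env
from h import *
for th in range(66,91,4):
    q,c=arc(th,4,-1.5); env.servo_line(c,rate=.05)
    print(th,q.round(1),((inw(env.read_position())+[.0051,0,.0258])*1000).round(1),np.round(env.read_ft_force(),1))
print(env.read_t())
p=env.camera("side"); cv2.imwrite("pics/s6.png",cv2.resize(p["image"][120:280,220:460,::-1],None,fx=3.3,fy=3.3,interpolation=2))
E
```

```text
66 [-35.5  71.2] [-31.2  -1.9  69.7] [-1.1 -0.6  0.6]
70 [-30.8  72.7] [-26.4  -2.   71.4] [ 0.1 -0.2  1.5]
74 [-26.   73.9] [-21.6  -2.   72.4] [ 0.4  0.1 -0.5]
78 [-21.   74.7] [-16.6  -2.   73.2] [-0.4  0.4 -0.1]
82 [-15.9  75.2] [-11.6  -2.   73.7] [ 0.2  0.1 -0.1]
86 [-10.7  75.3] [-6.4 -2.  73.8] [-0.2 -0.1  0.7]
90 [-5.5 75. ] [-0.7 -2.1 74.1] [-0.9 -0.4  2.5]
17.1833
```

View pics/s6.png

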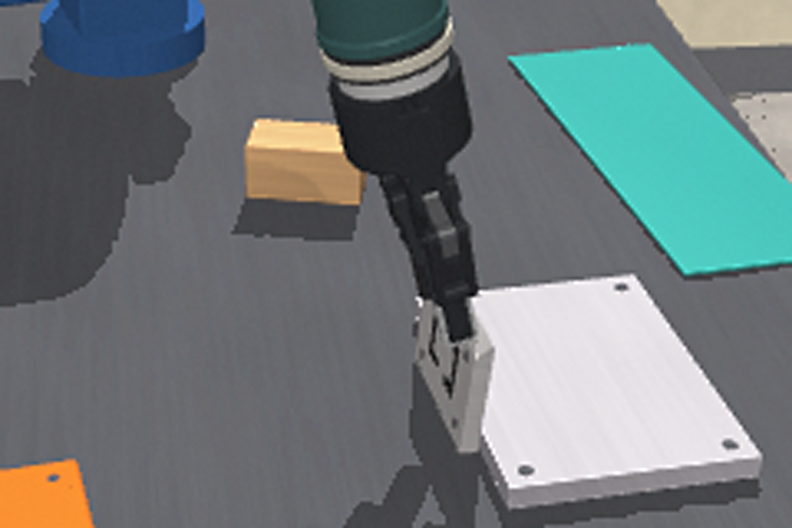

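The plate stands upright against the wall, from (470,450) at the foot to (490,345) at the top, with the fingers near the top edge. I'll back off, drop the fingertips to mid-height on the underside and push it over.

```bash
python3 - <<'E'
from plant import env
from h import *
C=lambda x,z:w2(x/1000-.0051,-.002,z/1000-.0258)
env.servo_line(C(-28,75),rate=.05)
env.servo_line(C(-28,56),rate=.06)
for x in (-10,0,8,16,24,32):
    env.servo_line(C(x,56+max(0,x)*.1),rate=.06)
    print(x,((inw(env.read_position())+[.0051,0,.0258])*1000).round(1),np.round(env.read_ft_force(),1))
env.servo_line(C(-45,75),rate=.15)
p=env.camera("top"); r,w=rect(p,(285,162),.028); print(r)
cv2.imwrite("pics/t7a.png",p["image"][100:280,200:380,::-1])
s=env.camera("side"); 
a=cv2.resize(p["image"][110:260,210:360,::-1],(400,400)); b=cv2.resize(s["image"][160:310,310:460,::-1],(400,400))
cv2.imwrite("pics/t7.png",np.hstack([a,b])); print(env.read_t())
E
```

```text
-10 [-9.5 -2.  56.1] [-0.5  0.8 -0.3]
0 [ 0.4 -2.  56.1] [ 0.2 -0.2 -0.6]
8 [ 8.5 -2.  57. ] [ 0.2 -0.3 -0.5]
16 [16.5 -2.  57.7] [ 0.3  0.6 -0.1]
24 [24.4 -2.  58.5] [-0.2 -0.6  0.1]
32 [32.4 -2.  59.3] [-1.1  0.3  0.1]
[684.9  56.1 188.7 219.6   5.2]
21.0583
```

View pics/t7.png

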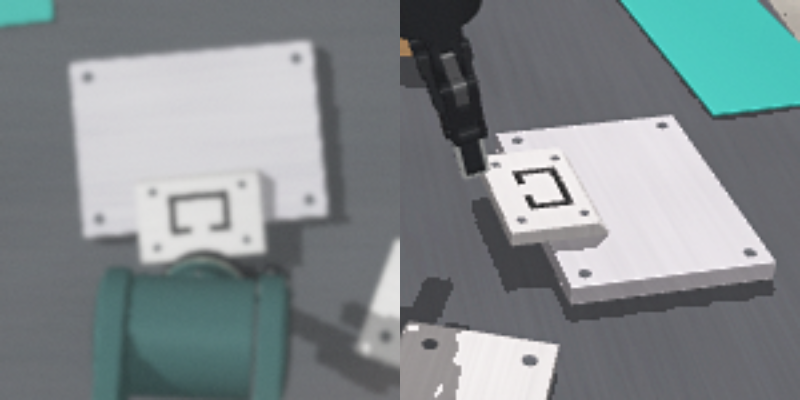

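It has flipped: the top half shows the plate's marked underside up at (200,215), with about 28 mm overhanging the near edge. It lies flat and square. I'll push it on with the fingertips on the overhanging edge.

```bash
python3 - <<'E'
from plant import env
from h import *
C=lambda x,z:w2(x/1000-.0051,-.002,z/1000-.0258)
env.servo_line(C(-48,24.5),rate=.08)
for x in (-20,10,36):
    env.servo_line(C(x,24.5),rate=.05)
    print(x,((inw(env.read_position())+[.0051,0,.0258])*1000).round(1),np.round(env.read_ft_force(),1))
env.servo_line(C(0,30),rate=.08)
env.servo_line(C(-60,110),rate=.2)
env.move_ptp([.3,-.02,.25],[180,0,5])
p=env.camera("top"); r,w=rect(p,(270,140),.016); print(r)
s=env.camera("side")
a=cv2.resize(p["image"][110:260,210:360,::-1],(400,400)); b=cv2.resize(s["image"][160:310,310:460,::-1],(400,400))
cv2.imwrite("pics/t8.png",np.hstack([a,b])); print(env.read_t())
for q in("wood_block","bush","screwdriver"): print(q,[np.round(k["centre"],3) for k in env.recognise(q,p)])
E
```

```text
-20 [-19.8  -2.   24.3] [-0.2 -0.2  0.2]
10 [10.3 -2.  24.6] [-0.3 -0.2 -0.3]
36 [36.4 -2.  24.5] [-0.1  1.   1.3]
[701.9  58.1 161.  221.4   5.2]
26.4917
wood_block [array([0.557, 0.357, 0.046])]
bush [array([ 0.419, -0.305,  0.02 ])]
screwdriver [array([ 0.545, -0.357,  0.024])]
```

View pics/t8.png

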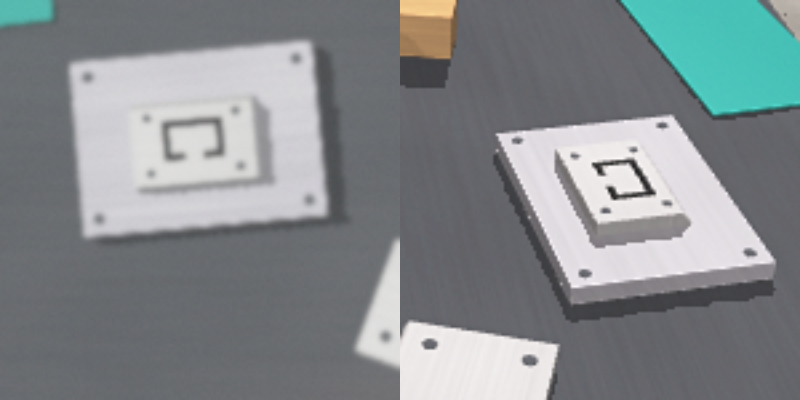

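The die plate lies flat and wholly on the inspection plate, centred near (195,143) in the top half, with its underside up. The bystanders haven't moved and the arm is clear, so I'm handing in.

```bash
python3 -c "
from plant import env
print(env.job_done())"
```

```text
the job is handed in; nothing more can be done
None
```

I turned the die plate over against the wall and pushed it on; it now lies flat and wholly on the inspection plate with its former underside up, the wooden block, bush and screwdriver did not move, and I handed the job in at about 27 s (no verdict was returned).

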